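# Weigh two setting weights and keep the heavier

## Task

One of the two look-alike dark steel knobbed weights already stands on a pan of the balance. Set the other one gently upright on the empty opposite pan, let go and see which goes down, then stand the heavier one upright on the cherry setting board and leave the lighter one standing on its pan.

Things in the scene. Friction and masses are not known exactly. Their poses are not given: they have to be found in the camera images.
- balance: iron-footed balance fixed on the desk, 85 x 250 mm. Origin under its centre at desk level, y along the beam. Level round pans, 96 mm across, at y = +100 and -100 mm; upper face 68 mm above the desk when down, 92 mm when up (nothing is higher). +y pan starts loaded and down. No springs; damped: the heavier pan sinks fully, usually within 1 s, in a few seconds if nearly equal.
- weight_a: plain dark steel weight, round about z: foot 40 mm across, 24 mm high; neck 14 mm; grip knob 25 mm across, 34 to 58 mm above the underside. Origin: centre of the underside, z up. 0.2 to 0.5 kg; looks like the other but differs in mass. It starts on the balance's +y pan.
- weight_b: plain dark steel weight, round about z: foot 40 mm across, 24 mm high; neck 14 mm; grip knob 25 mm across, 34 to 58 mm above the underside. Origin: centre of the underside, z up. 0.2 to 0.5 kg; looks like the other but differs in mass. It starts on the desk.
- board: cherry setting board fixed on the desk, 240 mm (its x) by 100 mm (its y), 10 mm groove along its middle. Origin at the centre of its underside; its flat upper face is 18 mm higher. A weight may stand anywhere on it, also across the groove.
Mind the look-alikes: they are no part of the job. What is shaped like the weight_b but green is not meant.

How it is judged:
By the outcome, as a careful person would: the job done as asked, in the order asked, and still so for the second after the job is handed in, with the robot touching nothing.
It also fails if it takes over 64 s, if anything falls off the work surface, if the arm or the gripper's body presses on something with over 40 N, if the wrist force passes 120 N, or if a joint passes its speed limit or range.

## Robot

A 6-joint arm with a two-finger parallel gripper is mounted at the origin on the work surface. World frame = base frame: x ahead of the robot, y to its left, z up, the work surface at z = 0. Lengths are in mm, angles in rad, forces in N, time in s.
With the tool pointing down it reaches from about 400 to 925 mm from the base axis. Payload 12.5 kg.
Tool frame: the origin (TCP) lies midway between the tips of the shut fingers; the grasp point (between the pads) lies 19 mm behind it; z points along the fingers, y is the line along which they close (so a half turn about z gives the same grasp; the last joint's range is limited). The gripper opens to 95 mm and grips with 3 to 60 N. Pads are 20 mm wide; open, the fingers measure 119 mm over their backs; the gripper's body (75 mm by 180 mm) begins 59 mm behind the grasp point.
Start: joints at [1.189, 0.491, 1.559, -0, 1.092, -0.106], TCP at [170.18, 601.403, 214.661] pointing down, gripper open.
Joint ranges: [-3.1, 3.1], [-0.84, 2.19], [0.05, 2.79], [-1.13, 4.28], [0.06, 2.93], [-2.69, 2.69]. Speed limits (rad/s): [2.22, 2.22, 2.79, 3.14, 3.14, 3.14].

## Interface

Orientations are given as [roll, pitch, yaw] about the fixed x, y, z axes, in that order (R = Rz(yaw) Ry(pitch) Rx(roll)).
In Python, from cell import state, read_camera, camera_info, env gives the robot as it stands.
- The arm moves only by the tool move_arm, never from a script. Its argument "commands" is a list of rows, each a list of 3 entries, a list of its own where there are three numbers: the shift along the world's x, y, z in cm, then the turn, a rotation vector about the world's x, y, z in degrees, then the opening, from 0 (shut) to 1 (fully open). A call has 1 to 10 rows; each row shifts and turns the commanded pose from where the row before left it; what a row does not reach is not made up. A row lasts 1/10 s, in which the tool goes at most 50 mm and 8.59 degrees, less where a joint would pass 70% of its speed; a pose out of reach is approached as far as the arm can. A call with a gripper value outside its range is refused whole. The fingers move at their own pace and stop on an object; the grip force is fixed at half the most. Time passes only in rows, so rows that do not move let the fingers close. It gives the time, the measured TCP pose, the force, the opening and the grip force at its end, in the units of the state.
- state(): the state, without advancing time (a new reading comes with each control period).
- read_camera(name): name is "scene" or "top" or "wrist"; returns the picture (480x640x3 uint8, blue, green, red); there is no depth.
- camera_info(name): a dict with "K" (3x3 intrinsics, pixels), "cam_to_world" (4x4, takes a point from camera to world coordinates). Camera axes: x right, y down, z forward; pixel columns grow to the right and rows downward; lengths in mm; the calibration is good to about 2 mm. A picture is of the moment at which its call begins: read the wrist's pose just before it. camera_info takes no time and is no camera call; for the wrist camera it gives the pose at the moment of the call.
- env.job_done(): hands the job in; it is judged then, once.
The state is a dict: "t": time; "joints": joint angles; "qvel": joint speeds; "tau": joint torques, N m; "eef_pos": TCP position; "tcp_rot": TCP orientation; "ft_force": force on the tool from outside, world axes, zero at the start; "moment": the same for the moment, N m; "opening": opening from 0.0 (shut) to 1.0 (fully open); "grip_force": force on a finger pad.
Only numpy, scipy, OpenCV 4.12 (cv2) and the standard library are available. Lean on these libraries where they do the work, as an engineer would, in place of code of your own. Each camera call takes 0.05 s, during which the arm holds its last target. There are 200 camera calls.

## Working session

There is one attempt and no reset: what is moved stays moved. The work goes in short steps, Python scripts to look and compute and a tool call to move; the robot and the scene stay as the last step left them, time stands still between calls to the robot, and variables do not carry over. Pictures are saved under pics/ and viewed, at most 10 in all, crops included, and the job is handed in when it is done.

Besides the shell and the picture viewer there is one more tool, called after "Emit:" as name([rows], argument=value, ...), one row to a line, values as JSON. move_arm: Moves the arm, as the interface text tells. Its arguments: {"type":"object","properties":{"commands":{"type":"array"}},"required":["commands"]}

```bash
mkdir -p pics; ls; python3 - <<'E'
from cell import *
import cv2
for n in("top","scene"):
    cv2.imwrite(f"pics/{n}0.png",read_camera(n)); i=camera_info(n); print(n,i["K"],i["cam_to_world"])
print(state())
E
```

```text
pics
top [[456.28056497   0.         324.55641964]
 [  0.         456.28056497 236.14570203]
 [  0.           0.           1.        ]] [[ 5.06254500e-03 -9.83224950e-01  1.82326817e-01  3.59186061e+02]
 [-9.99404628e-01 -1.11975011e-02 -3.26344292e-02  1.70440380e+01]
 [ 3.41285897e-02 -1.82053051e-01 -9.82696253e-01  9.58498133e+02]
 [ 0.00000000e+00  0.00000000e+00  0.00000000e+00  1.00000000e+00]]
scene [[580.90586293   0.         319.56701278]
 [  0.         580.90586293 245.16940833]
 [  0.           0.           1.        ]] [[ 2.31664342e-02  5.78696096e-01 -8.15214171e-01  1.36720393e+03]
 [ 9.99731217e-01 -1.26757202e-02  1.94118530e-02 -1.39829471e+01]
 [ 9.00136794e-04 -8.15444759e-01 -5.78834203e-01  6.98180757e+02]
 [ 0.00000000e+00  0.00000000e+00  0.00000000e+00  1.00000000e+00]]
{'t': 0.1, 'joints': array([ 1.18935630e+00,  4.91512121e-01,  1.55941029e+00, -5.23442529e-06,
        1.09170302e+00, -1.05606012e-01]), 'qvel': array([ 0.00012073, -0.00306631, -0.00246008,  0.00062814,  0.00130143,
       -0.00095808]), 'tau': array([ 2.25227675e-03, -6.13614964e+01, -2.58608097e+01,  6.94302307e-02,
        4.69808711e-02,  1.00992315e-05]), 'eef_pos': array([170.1166935 , 601.1675568 , 214.10470631]), 'tcp_rot': array([-3.14056514e+00, -1.04247771e-04,  2.86576100e+00]), 'ft_force': array([-0.57112547,  1.61448788, -0.55243522]), 'moment': array([0.01802816, 0.02096804, 0.05212576]), 'grip_force': 0.0, 'opening': 0.9989001960747306}
```

View pics/top0.png

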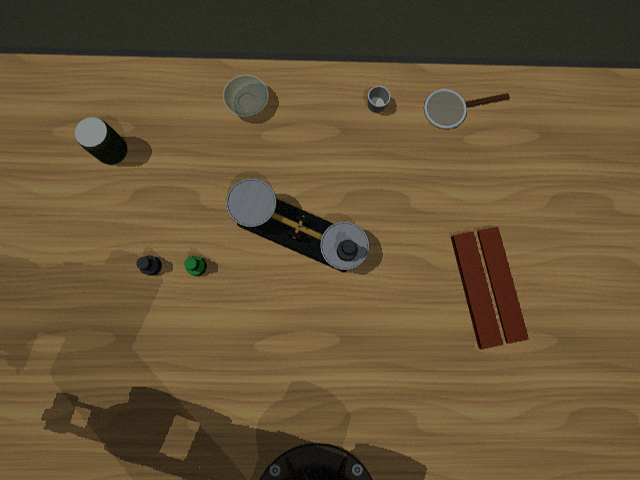

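View pics/scene0.png

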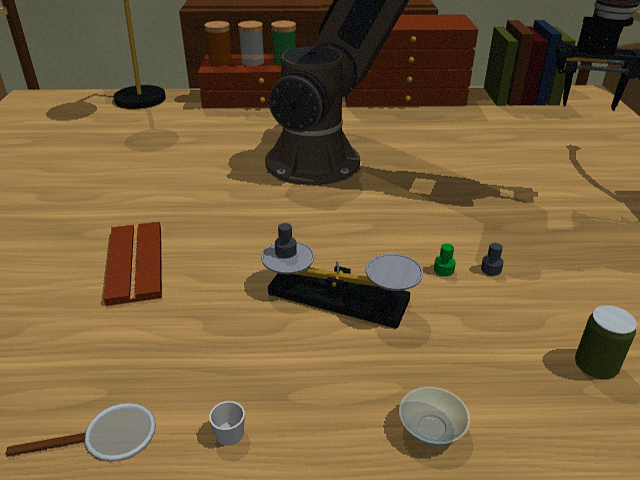

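The top view shows weight_b near (150,265), with the green look-alike at (195,266). The empty pan is at (252,203), the loaded pan at (345,246) and the board at (490,287).

```bash
cat > h.py <<'E'
from cell import *
import cv2, numpy as np
def ray(n,uv,z,info=None):
    i=info or camera_info(n); M=np.array(i["cam_to_world"]); d=M[:3,:3]@np.linalg.inv(i["K"])@[uv[0],uv[1],1]
    o=M[:3,3]; return (o+d*(z-o[2])/d[2]).round(1)
def proj(n,p):
    i=camera_info(n); M=np.linalg.inv(np.array(i["cam_to_world"])); c=i["K"]@(M[:3,:3]@p+M[:3,3]); return (c[:2]/c[2]).round(1)
E
python3 - <<'E'
from h import *
t=cv2.imread("pics/top0.png"); s=cv2.imread("pics/scene0.png")
c=lambda im,x,y,w=80,h=60:cv2.resize(np.clip(im[y:y+h,x:x+w].astype(float)*2,0,255).astype('uint8'),(400,300),interpolation=cv2.INTER_CUBIC)
cv2.imwrite("pics/m1.png",np.vstack([np.hstack([c(t,130,235),c(t,305,215)]),np.hstack([c(s,430,230),c(s,250,215)])]))
hsv=cv2.cvtColor(t,cv2.COLOR_BGR2HSV)
# board
m=((hsv[...,0]<8)|(hsv[...,0]>172))&(hsv[...,1]>130)&(hsv[...,2]>40); m=m.astype('uint8')*255; m[:,:430]=0; m[:200]=0;m[360:]=0
m=cv2.morphologyEx(m,cv2.MORPH_OPEN,np.ones((3,3)))
p=np.argwhere(m)[:,::-1]; r=cv2.boxPoints(cv2.minAreaRect(p.astype(np.float32)))
print("board",[ray("top",q,18)[:2] for q in r], np.mean([ray("top",q,18) for q in r],0))
# pans: greyish
g=((hsv[...,1]<60)&(hsv[...,2]>70)).astype('uint8')
g[:170]=0;g[290:]=0
for q in cv2.findContours(g,0,1)[0]:
    if cv2.contourArea(q)>300:
        h=cv2.convexHull(q); e=cv2.fitEllipse(h); print("pan",e,ray("top",e[0],92),ray("top",e[0],68))
b=cv2.inRange(t,(0,0,0),(60,60,60)); b[:250]=0;b[285:]=0;b[:,:130]=0;b[:,180:]=0
E
```

```text
board [array([ 535.3, -284.5]), array([ 562.9, -382.9]), array([ 327.6, -431. ]), array([ 303.1, -336.4])] [ 432.225 -358.7     18.   ]
pan ((344.2501220703125, 245.15528869628906), (48.1568489074707, 48.8378791809082), 133.4878692626953) [502.7 -49.8  92. ] [506.7 -51.7  68. ]
pan ((250.8055419921875, 202.02157592773438), (48.329498291015625, 49.76851272583008), 69.49077606201172) [585.9 132.4  92. ] [592.2 135.6  68. ]
```

View pics/m1.png

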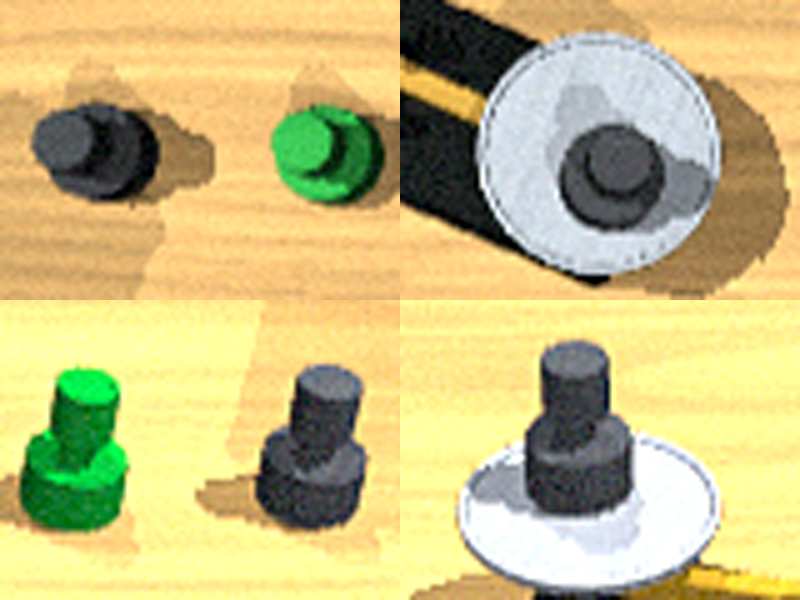

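The enlarged crops show b's knob top at top (143,264) and scene (496,247), and a's knob top at top (349,248) and scene (285,226). Pan spacing comes out at 200.4 mm, as it must.

```bash
python3 - <<'E'
from h import *
print("b",ray("top",(143.2,263.6),58),ray("scene",(496,246.6),58))
print("green",ray("top",(190.2,264.5),58),ray("scene",(447.5,246.8),58))
print("a",ray("top",(349,248.4),126),ray("scene",(285,226),126))
print("emptypan scene",ray("scene",(394.5,271.5),92))
E
```

```text
b [467.5 342.4  58. ] [477.6 342.2  58. ]
green [466.6 251.1  58. ] [476.2 250.   58. ]
a [491.1 -56.  126. ] [500.9 -55.1 126. ]
emptypan scene [593.3 131.5  92. ]
```

The two cameras differ by about 9 mm in x, so I'll go above b and check with the wrist camera.

Emit:
move_arm([
  [[3,-2.6,0],[0,0,-7.4],1],
  [[3,-2.6,0],[0,0,-7.4],1],
  [[3,-2.6,0],[0,0,-7.4],1],
  [[3,-2.6,0],[0,0,-7.4],1],
  [[3,-2.6,0],[0,0,-7.4],1],
  [[3,-2.6,0],[0,0,-7.4],1],
  [[3,-2.6,0],[0,0,-7.4],1],
  [[3,-2.6,0],[0,0,-7.4],1],
  [[3,-2.6,0],[0,0,-7.4],1],
  [[3,-2.6,0],[0,0,-7.4],1],
])

```text
t: 1.1
eef_pos: [471.2, 340.1, 214.4]
tcp_rot: [-3.141, 0.0, 1.569]
ft_force: [0.4, 0.8, -0.3]
opening: 1.0
grip_force: 0.0
```

Emit:
move_arm([
  [[0,0,0],[0,0,0],1],
  [[0,0,0],[0,0,0],1],
])

```text
t: 1.3
eef_pos: [470.4, 340.8, 214.3]
tcp_rot: [-3.141, 0.0, 1.574]
ft_force: [1.0, -0.2, 0.7]
opening: 1.0
grip_force: 0.0
```

```bash
python3 - <<'E'
from h import *
i=camera_info("wrist"); im=read_camera("wrist"); cv2.imwrite("pics/w1.png",im)
print(i); s=state(); print(s["eef_pos"],s["tcp_rot"],s["joints"],s["t"])
for p in [(470,342,58),(470,342,0)]: print(proj("wrist",np.array(p)))
E
```

```text
{'K': array([[348.05158786,   0.        , 327.42750342],
       [  0.        , 348.05158786, 236.05786564],
       [  0.        ,   0.        ,   1.        ]]), 'cam_to_world': array([[ 9.99997022e-01,  2.36814909e-03,  5.89926944e-04,
         4.70874457e+02],
       [ 2.44007094e-03, -9.65520469e-01, -2.60315711e-01,
         4.14181043e+02],
       [-4.68798740e-05,  2.60316375e-01, -9.65523372e-01,
         3.84412091e+02],
       [ 0.00000000e+00,  0.00000000e+00,  0.00000000e+00,
         1.00000000e+00]])}
[469.76464754 341.46069861 214.3744975 ] [-3.14088845e+00  2.32578943e-04  1.57517857e+00] [5.14752083e-01 4.28496118e-01 1.67003894e+00 1.63211030e-04
 1.04378568e+00 5.10287786e-01] 1.35
[327.  220.8]
[327.  209.5]
```

View pics/w1.png

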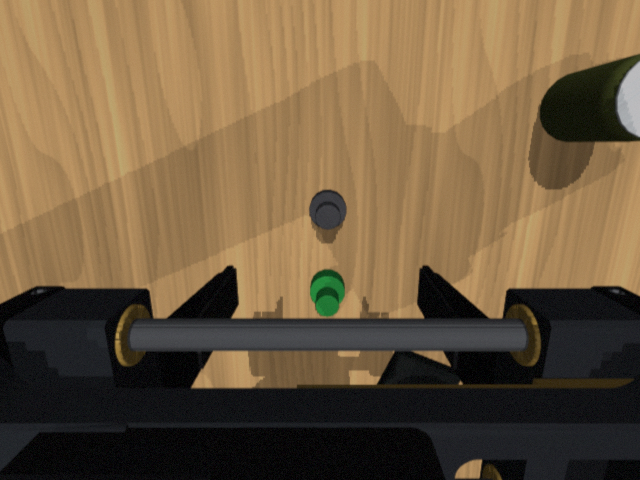

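The wrist view shows b's knob at about (328,215), close to the predicted (327,221). I'll go lower and look once more.

Emit:
move_arm([
  [[0,0,-3],[0,0,0],1],
  [[0,0,-3.5],[0,0,0],1],
  [[0,0,-3],[0,0,0],1],
  [[0,0,-1.5],[0,0,0],1],
  [[0,0,0],[0,0,0],1],
])

```text
t: 1.85
eef_pos: [468.3, 341.9, 102.7]
tcp_rot: [-3.138, 0.002, 1.577]
ft_force: [-1.1, 0.3, 1.0]
opening: 1.003
grip_force: 0.0
```

```bash
python3 - <<'E'
from h import *
i=camera_info("wrist"); im=read_camera("wrist")
print(proj("wrist",np.array((471,342,58))),state()["eef_pos"])
u=np.clip(im[100:340,200:460].astype(float)*1.7,0,255).astype('uint8'); cv2.imwrite("pics/w2.png",cv2.resize(u,None,fx=2.3,fy=2.3))
for v in(150,180,200,210,220,230,240): print(v,ray("wrist",(328,v),58,i),ray("wrist",(328,v),24,i))
E
```

```text
[329.4 258.4] [469.07228327 342.14145424 104.18321704]
150 [468.8 410.7  58. ] [468.7 409.9  24. ]
180 [468.9 392.8  58. ] [468.9 389.2  24. ]
200 [469.  380.5  58. ] [469.  374.9  24. ]
210 [469.  374.2  58. ] [469.  367.6  24. ]
220 [469.  367.8  58. ] [469.1 360.2  24. ]
230 [469.1 361.2  58. ] [469.1 352.7  24. ]
240 [469.1 354.6  58. ] [469.1 345.   24. ]
```

View pics/w2.png

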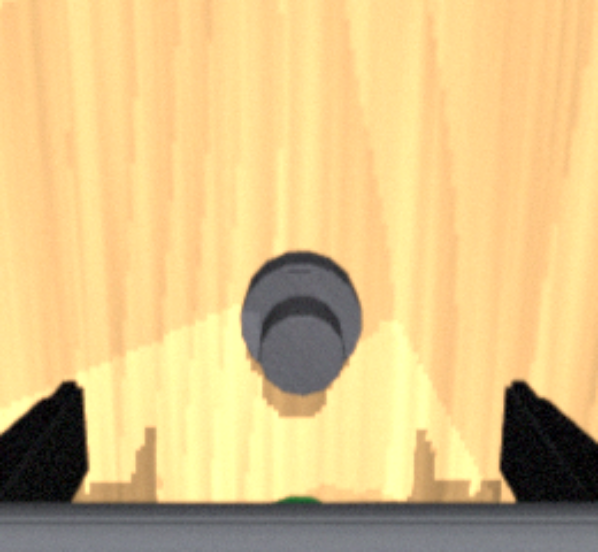

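b is at about (471, 344.5). I'll shift by 2 mm in both x and y, descend and grip.

Emit:
move_arm([
  [[0.2,0.2,-1.5],[0,0,0],1],
  [[0,0,-2.2],[0,0,0],1],
  [[0,0,-2],[0,0,0],1],
  [[0,0,-1.2],[0,0,0],1],
  [[0,0,-0.5],[0,0,0],1],
  [[0,0,0],[0,0,0],0.6],
  [[0,0,0],[0,0,0],0.2],
  [[0,0,0],[0,0,0],0.1],
  [[0,0,0],[0,0,0],0.1],
  [[0,0,0],[0,0,0],0.1],
])

```text
t: 2.9
eef_pos: [472.4, 343.5, 31.1]
tcp_rot: [3.141, -0.0, 1.574]
ft_force: [-0.8, 0.1, -0.0]
opening: 0.638
grip_force: 0.0
```

Emit:
move_arm([
  [[0,0,0],[0,0,0],0.1],
  [[0,0,0],[0,0,0],0.1],
  [[0,0,0],[0,0,0],0.1],
])

```text
t: 3.2
eef_pos: [472.2, 343.4, 30.7]
tcp_rot: [3.141, 0.0, 1.574]
ft_force: [0.8, 0.6, 0.2]
opening: 0.382
grip_force: 0.0
```

Emit:
move_arm([
  [[0,0,0],[0,0,0],0.1],
  [[0,0,0],[0,0,0],0.1],
  [[0,0,0],[0,0,0],0.1],
  [[0,0,0],[0,0,0],0.1],
])

```text
t: 3.6
eef_pos: [471.9, 343.3, 30.6]
tcp_rot: [-3.141, 0.0, 1.574]
ft_force: [-2.9, 0.1, -0.3]
opening: 0.258
grip_force: 30.0
```

Emit:
move_arm([
  [[0,0,2],[0,0,0],0.1],
  [[0,0,4],[0,0,0],0.1],
  [[0,0,4],[0,0,0],0.1],
  [[1.0,-2,2],[0,0,0],0.1],
  [[2,-3.6,0],[0,0,0],0.1],
  [[2,-3.7,0],[0,0,0],0.1],
  [[2,-3.7,0],[0,0,0],0.1],
  [[2,-3.7,0],[0,0,0],0.1],
  [[1.6,-2.7,0],[0,0,0],0.1],
  [[1,-1.5,0],[0,0,0],0.1],
])

```text
t: 4.6
eef_pos: [589.1, 132.1, 150.2]
tcp_rot: [-3.141, 0.0, 1.572]
ft_force: [-0.4, 0.9, -3.9]
opening: 0.257
grip_force: 30.0
```

Emit:
move_arm([
  [[0,0,0],[0,0,0],0.1],
  [[0,0,0],[0,0,0],0.1],
  [[0,0,0],[0,0,0],0.1],
])

```text
t: 4.9
eef_pos: [587.5, 135.5, 150.5]
tcp_rot: [-3.141, -0.0, 1.575]
ft_force: [0.2, 0.3, -4.1]
opening: 0.258
grip_force: 30.0
```

```bash
python3 - <<'E'
from h import *
a=read_camera("top"); b=read_camera("scene"); print(state()["eef_pos"],state()["ft_force"])
cv2.imwrite("pics/p1.png",np.hstack([cv2.resize(a[140:300,180:400],(400,290)),cv2.resize(b[160:320,240:460],(400,290))]))
E
```

```text
[587.64190375 135.48962563 150.67034074] [ 0.33410221  0.03247443 -4.50026102]
```

View pics/p1.png

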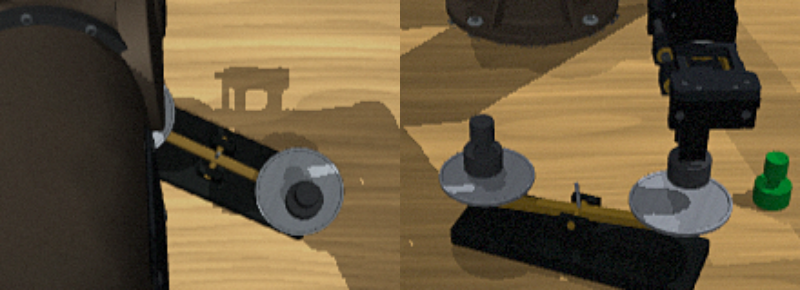

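b hangs over the empty pan and the wrist reads about 4.2 N. Lowering it gently now.

Emit:
move_arm([
  [[0,0,-0.8],[0,0,0],0.1],
  [[0,0,-0.8],[0,0,0],0.1],
  [[0,0,-0.5],[0,0,0],0.1],
  [[0,0,-0.3],[0,0,0],0.1],
  [[0,0,-0.2],[0,0,0],0.1],
  [[0,0,-0.1],[0,0,0],0.1],
  [[0,0,0],[0,0,0],0.1],
  [[0,0,0],[0,0,0],0.1],
])

```text
t: 5.8
eef_pos: [588.3, 134.4, 123.9]
tcp_rot: [3.141, -0.0, 1.574]
ft_force: [0.6, -0.1, -3.7]
opening: 0.258
grip_force: 30.0
```

Emit:
move_arm([
  [[0,0,-0.1],[0,0,0],0.1],
  [[0,0,-0.1],[0,0,0],0.1],
  [[0,0,0],[0,0,0],0.1],
])

```text
t: 6.1
eef_pos: [588.3, 134.4, 121.9]
tcp_rot: [3.141, -0.0, 1.574]
ft_force: [-1.5, -0.0, -0.2]
opening: 0.26
grip_force: 30.0
```

The load has come off the wrist, so b is on the pan. Releasing.

Emit:
move_arm([
  [[0,0,0],[0,0,0],0.4],
  [[0,0,0],[0,0,0],0.5],
  [[0,0,0],[0,0,0],0.6],
  [[0,0,0],[0,0,0],0.7],
  [[0,0,0],[0,0,0],0.7],
  [[0,0,0],[0,0,0],0.7],
  [[0,0,2],[0,0,0],0.7],
  [[0,0,3],[0,0,0],0.7],
  [[0,0,3],[0,0,0],0.8],
  [[0,0,1],[0,0,0],0.8],
])

```text
t: 7.1
eef_pos: [589.1, 134.5, 214.5]
tcp_rot: [3.137, -0.0, 1.574]
ft_force: [-0.8, 0.2, -0.2]
opening: 0.785
grip_force: 0.0
```

Emit:
move_arm([
  [[0,0,0],[0,0,0],0.8],
  [[0,0,0],[0,0,0],0.8],
  [[0,0,0],[0,0,0],0.8],
  [[0,0,0],[0,0,0],0.8],
  [[0,0,0],[0,0,0],0.8],
  [[0,0,0],[0,0,0],0.8],
  [[0,0,0],[0,0,0],0.8],
  [[0,0,0],[0,0,0],0.8],
  [[0,0,0],[0,0,0],0.8],
  [[0,0,0],[0,0,0],0.8],
])

```text
t: 8.1
eef_pos: [588.2, 134.4, 211.7]
tcp_rot: [3.141, 0.0, 1.574]
ft_force: [0.5, 0.4, -1.3]
opening: 0.801
grip_force: 0.0
```

Emit:
move_arm([
  [[0,0,0],[0,0,0],0.8],
  [[0,0,0],[0,0,0],0.8],
  [[0,0,0],[0,0,0],0.8],
  [[0,0,0],[0,0,0],0.8],
  [[0,0,0],[0,0,0],0.8],
  [[0,0,0],[0,0,0],0.8],
  [[0,0,0],[0,0,0],0.8],
  [[0,0,0],[0,0,0],0.8],
  [[0,0,0],[0,0,0],0.8],
  [[0,0,0],[0,0,0],0.8],
])

```text
t: 9.1
eef_pos: [588.2, 134.4, 211.7]
tcp_rot: [3.141, 0.0, 1.574]
ft_force: [-0.1, 0.3, -0.0]
opening: 0.803
grip_force: 0.0
```

```bash
python3 - <<'E'
from h import *
b=read_camera("scene"); s=state(); print(s["eef_pos"],s["ft_force"],s["t"])
cv2.imwrite("pics/p2.png",cv2.resize(np.clip(b[180:330,240:440].astype(float)*1.6,0,255).astype('uint8'),(800,600),interpolation=cv2.INTER_CUBIC))
E
```

```text
[588.16873425 134.41029764 211.65604104] [ 1.0065018   1.0147296  -0.45725821] 9.15
```

View pics/p2.png

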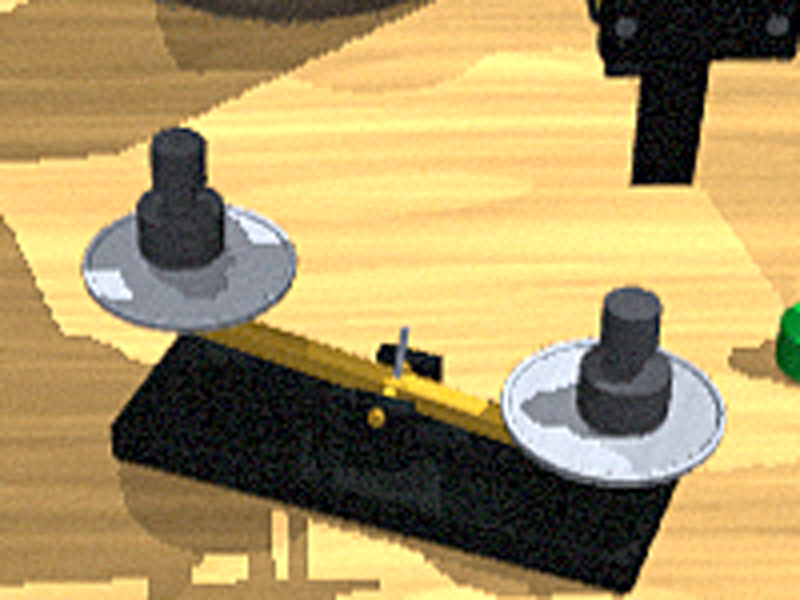

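b's pan (right in the picture, crop knob (632,303)) went down and a's pan is up, so b is heavier. Checking b's position before regrasping.

```bash
python3 - <<'E'
from h import *
print(ray("scene",(398,255.75),126))
i=camera_info("wrist"); im=read_camera("wrist"); g=cv2.cvtColor(im,cv2.COLOR_BGR2GRAY)
print(proj("wrist",np.array((588.2,134.4,126))),proj("wrist",np.array((588.2,134.4,92))))
cv2.imwrite("pics/w3.png",cv2.resize(np.clip(im[120:320,220:440].astype(float)*1.6,0,255).astype('uint8'),None,fx=2.5,fy=2.5))
E
```

```text
[594.5 134.6 126. ]
[326.5 241.6] [326.6 230.7]
```

View pics/w3.png

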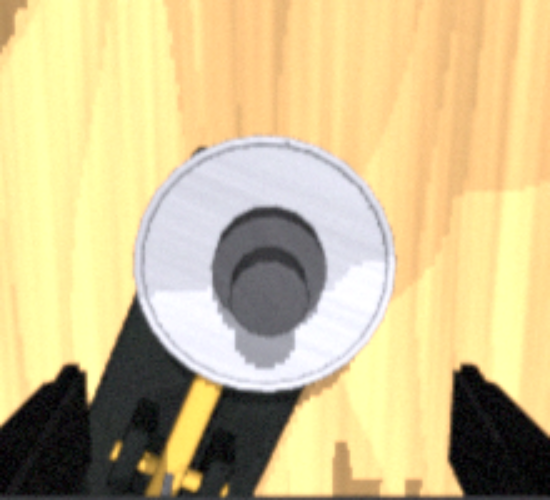

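The knob at (327.6,239) is where it was released, nearly central on its pan. Descending to grip again.

Emit:
move_arm([
  [[0,0,-2],[0,0,0],0.6],
  [[0,0,-3],[0,0,0],0.55],
  [[0,0,-3],[0,0,0],0.55],
  [[0,0,-2],[0,0,0],0.55],
  [[0,0,-0.9],[0,0,0],0.5],
  [[0,0,-0.2],[0,0,0],0.5],
  [[0,0,0],[0,0,0],0.3],
  [[0,0,0],[0,0,0],0.1],
  [[0,0,0],[0,0,0],0.1],
  [[0,0,0],[0,0,0],0.1],
])

```text
t: 10.2
eef_pos: [588.4, 134.5, 101.4]
tcp_rot: [3.141, -0.0, 1.574]
ft_force: [-1.4, -0.1, 4.0]
opening: 0.255
grip_force: 30.0
```

Emit:
move_arm([
  [[0,0,0],[0,0,0],0.1],
  [[0,0,0],[0,0,0],0.1],
  [[0,0,0],[0,0,0],0.1],
  [[0,0,0],[0,0,0],0.1],
])

```text
t: 10.6
eef_pos: [588.4, 134.4, 101.4]
tcp_rot: [3.141, -0.0, 1.574]
ft_force: [-1.5, -0.2, 6.0]
opening: 0.257
grip_force: 30.0
```

Emit:
move_arm([
  [[0,0,0.3],[0,0,0],0.1],
  [[0,0,0.3],[0,0,0],0.1],
  [[0,0,0.3],[0,0,0],0.1],
  [[0,0,0.3],[0,0,0],0.1],
  [[0,0,0.3],[0,0,0],0.1],
  [[0,0,0.3],[0,0,0],0.1],
  [[0,0,0.4],[0,0,0],0.1],
  [[0,0,0.5],[0,0,0],0.1],
  [[0,0,1],[0,0,0],0.1],
  [[0,0,2],[0,0,0],0.1],
])

```text
t: 11.6
eef_pos: [587.1, 134.3, 157.0]
tcp_rot: [-3.138, 0.0, 1.574]
ft_force: [0.3, -0.3, -4.6]
opening: 0.262
grip_force: 30.0
```

Emit:
move_arm([
  [[0,0,2],[0,0,0],0.1],
  [[0,0,2],[0,0,0],0.1],
  [[0,0,0.5],[0,0,0],0.1],
  [[0,0,0],[0,0,0],0.1],
  [[0,0,0],[0,0,0],0.1],
])

```text
t: 12.1
eef_pos: [587.6, 134.3, 201.7]
tcp_rot: [-3.14, 0.0, 1.574]
ft_force: [-0.2, 0.1, -4.4]
opening: 0.257
grip_force: 30.0
```

Emit:
move_arm([
  [[-0.5,-1.5,0],[0,0,0],0.1],
  [[-0.9,-3,0],[0,0,0],0.1],
  [[-1.3,-4.2,0],[0,0,0],0.1],
  [[-1.3,-4.2,0],[0,0,0],0.1],
  [[-1.3,-4.2,0],[0,0,0],0.1],
  [[-1.3,-4.2,0],[0,0,0],0.1],
  [[-1.3,-4.2,0],[0,0,0],0.1],
  [[-1.3,-4.2,0],[0,0,0],0.1],
  [[-1.3,-4.2,0],[0,0,0],0.1],
  [[-1.3,-4.2,0],[0,0,0],0.1],
])

```text
t: 13.1
eef_pos: [468.4, -248.4, 202.0]
tcp_rot: [-3.141, -0.001, 1.574]
ft_force: [-0.2, -0.2, -4.2]
opening: 0.261
grip_force: 30.0
```

Emit:
move_arm([
  [[-1.3,-4.2,0],[0,0,0],0.1],
  [[-1.1,-3.5,0],[0,0,0],0.1],
  [[-0.7,-2.2,0],[0,0,0],0.1],
  [[-0.4,-1.1,0],[0,0,0],0.1],
  [[0,0,-2],[0,0,0],0.1],
  [[0,0,-4],[0,0,0],0.1],
  [[0,0,-3],[0,0,0],0.1],
  [[0,0,-2],[0,0,0],0.1],
  [[0,0,0],[0,0,0],0.1],
  [[0,0,0],[0,0,0],0.1],
])

```text
t: 14.1
eef_pos: [435.2, -356.3, 92.9]
tcp_rot: [-3.141, -0.0, 1.575]
ft_force: [0.3, -1.1, -4.0]
opening: 0.258
grip_force: 30.0
```

```bash
python3 - <<'E'
from h import *
b=read_camera("scene"); s=state(); print(s["eef_pos"],s["ft_force"],s["t"])
cv2.imwrite("pics/p3.png",np.clip(b[130:330,60:430].astype(float)*1.6,0,255).astype('uint8').repeat(2,0).repeat(2,1))
E
```

```text
[ 435.49380816 -356.67229751   93.56571702] [ 0.39687662  0.16822775 -3.77193705] 14.15
```

View pics/p3.png

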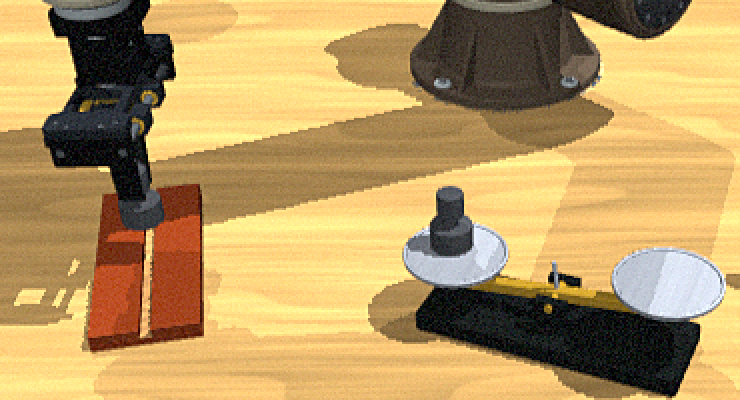

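b hangs over the board's midline (crop (142,210)), and a still stands on its pan. Lowering.

Emit:
move_arm([
  [[0,0,-1],[0,0,0],0.1],
  [[0,0,-1.3],[0,0,0],0.1],
  [[0,0,-0.9],[0,0,0],0.1],
  [[0,0,-0.5],[0,0,0],0.1],
  [[0,0,-0.2],[0,0,0],0.1],
  [[0,0,-0.1],[0,0,0],0.1],
  [[0,0,0],[0,0,0],0.1],
  [[0,0,0],[0,0,0],0.1],
])

```text
t: 14.95
eef_pos: [435.3, -356.7, 53.0]
tcp_rot: [3.141, 0.0, 1.574]
ft_force: [0.5, 0.5, -3.7]
opening: 0.26
grip_force: 30.0
```

Emit:
move_arm([
  [[0,0,-0.1],[0,0,0],0.1],
  [[0,0,0],[0,0,0],0.1],
  [[0,0,0],[0,0,0],0.1],
])

```text
t: 15.25
eef_pos: [435.2, -356.6, 51.7]
tcp_rot: [3.141, 0.0, 1.574]
ft_force: [-0.4, -0.3, -4.4]
opening: 0.257
grip_force: 30.0
```

Emit:
move_arm([
  [[0,0,-0.1],[0,0,0],0.1],
  [[0,0,0],[0,0,0],0.1],
  [[0,0,0],[0,0,0],0.1],
])

```text
t: 15.55
eef_pos: [435.2, -356.7, 51.4]
tcp_rot: [3.141, 0.001, 1.574]
ft_force: [-1.5, 1.8, 5.8]
opening: 0.26
grip_force: 30.0
```

Contact at z 51.4, as predicted. Releasing and retreating.

Emit:
move_arm([
  [[0,0,0],[0,0,0],0.4],
  [[0,0,0],[0,0,0],0.5],
  [[0,0,0],[0,0,0],0.6],
  [[0,0,0],[0,0,0],0.7],
  [[0,0,0],[0,0,0],0.7],
  [[0,0,0],[0,0,0],0.7],
  [[0,0,2],[0,0,0],0.7],
  [[0,0,4],[0,0,0],0.7],
  [[0,0,4],[0,0,0],0.8],
  [[0,0,3],[0,0,0],0.8],
])

```text
t: 16.55
eef_pos: [435.3, -356.8, 183.0]
tcp_rot: [3.14, 0.001, 1.574]
ft_force: [-0.9, -0.7, -0.3]
opening: 0.785
grip_force: 0.0
```

Emit:
move_arm([
  [[0,0,2],[0,0,0],0.8],
  [[0,0,0],[0,0,0],0.8],
  [[0,0,0],[0,0,0],0.8],
  [[0,0,0],[0,0,0],0.8],
  [[0,0,0],[0,0,0],0.8],
])

```text
t: 17.05
eef_pos: [434.9, -356.3, 199.4]
tcp_rot: [-3.14, -0.001, 1.574]
ft_force: [-0.1, 0.4, -0.1]
opening: 0.803
grip_force: 0.0
```

```bash
python3 - <<'E'
from h import *
b=read_camera("scene"); s=state(); print(s["eef_pos"],s["ft_force"],s["t"])
cv2.imwrite("pics/p4.png",np.clip(b[130:330,60:430].astype(float)*1.6,0,255).astype('uint8').repeat(2,0).repeat(2,1))
E
```

```text
[ 434.98433987 -356.40702296  199.60531789] [ 0.83896657  0.18847217 -0.42236616] 17.1
```

View pics/p4.png

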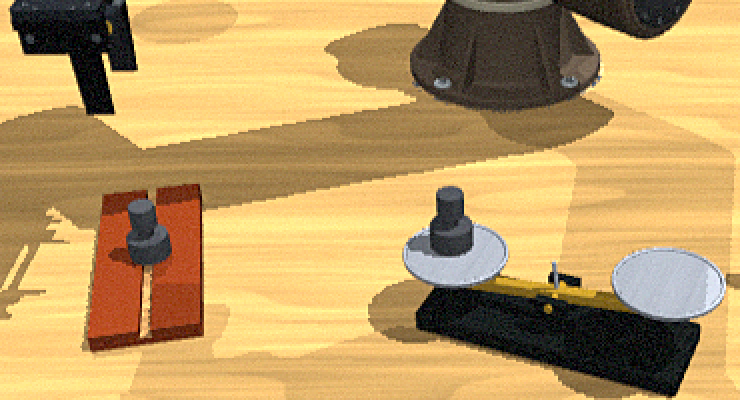

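b stands upright on the board (crop (148,235)), a stands on its pan (452,225), and the gripper is clear of both. Handing in.

```bash
python3 -c "
from cell import env
print(env.job_done())"
```

```text
the job is handed in; nothing more can be done
None
```

I handed the job in at about 17 s: weight_b sank its pan, so it is the heavier and now stands on the cherry board, while the lighter weight_a stands on its pan.

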